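Close up the topping rail

TASK

The olive pan is loose in the topping rail. Loosen the divider's wing knob all the way (anticlockwise), slide the divider towards the rail's tall end plate so that it gently pushes the pan fully home against that plate and sits snug against it, then turn the knob clockwise until it is fully tight again so that the divider is locked there. The knob needs more turn than one grip gives, so let go and take it again; leave the shaker, plates, pizza cutter and spoon where they are.

Things in the scene. Friction and masses are not known exactly. Their poses are not given: they have to be found in the camera images.
- rail: topping rail, a fixed steel tray 200 mm deep (its x, away from the robot) and 440 mm long (its y); origin: centre of its underside. Tray floor 6 mm thick, low walls 50 mm high at x = -95 and +95 mm. The end plate stands at the left (+y) end, 80 mm high. In front of the tray runs a dark square clamp bar at x = -130 mm, its top 70 mm up, on which the divider slides along y
- end_face (a point): centre of the end plate's inner face, rail y = +190 mm, 40 mm above the rail's underside; x and y axes as the rail
- slide (a joint): position of the sliding divider along the rail (m): 0 at the right end, grows to the left (+y of the rail), stops at 0.23. Its blade face stands at rail y = -0.120 + this value, so 0.202 is snug when the pan is home. About 2 N moves it when the clamp is loose; locked, it holds about 35 N. Its aluminium saddle on the bar is 44 x 46 mm, its top 84 mm above the table
- divider: the sliding divider: an aluminium saddle on the clamp bar with the wing knob on top, carrying an upright steel blade, 172 mm long across the tray, 6 mm thick, from 12 to 82 mm above the table; origin: on the table under the knob's axis, on the clamp bar's centre line; axes as the rail
- blade_face (a point): centre of the blade's left face, the one that meets the pan, 40 mm above the table
- clamp (a joint): turn of the wing knob (rad): 0 is fully loosened (stop), 3.0 is fully tight (stop); grows clockwise seen from above. It grips the bar from about 0.9 up; below 0.8 the divider slides freely. It stays where it is left and takes about 0.15 N m loose and 0.3 N m tight
- clamp_grip (a point): middle of the black wing knob's grip, on its vertical axis, 113 mm above the table. The wing is a bar 44 mm long (this point's x axis, turns with the knob), 12 mm thick (its y axis) and 34 mm high, from 92 to 126 mm above the table; pinch it from above, across its thickness or across its ends
- pan: steel pan of olives, loose in the tray, left of the divider: 160 x 100 mm, 65 mm high, with a rim of 168 mm (its x) by 108 mm (its y); origin: centre of its underside, on the tray floor; its axes roughly as the rail. Home against the end plate its origin is at rail y = +136 mm. About 0.4 to 0.85 kg
- shaker: bystander: glass chilli shaker with a steel top, 64 mm across, 123 mm tall; origin: centre of its underside
- plates: bystander: stack of small white plates, 190 mm across, 70 mm high; origin: centre of its underside
- cutter: bystander: pizza wheel lying flat, 260 mm long, black handle, up to 28 mm high; origin: below its middle
- spoon: bystander: steel serving spoon with a wooden handle, lying flat, 240 mm long; origin near its middle

How it is judged:
On the way, in this order (a step that is already met when the one before it is completed fails the run):
1. the clamp knob has been loosened so that the divider is free (below 0.8 rad) (value of joint clamp below 0.8 rad), for 0.1 s.
2. the divider has brought the pan home against the end plate (within 4 mm), blade snug (within 4 mm) (y of pan in the frame of rail above 0.132 m and value of joint slide above 0.198 m), for 0.2 s.
At the end, for the whole second after the job is handed in: The pan stands flat and square on the tray floor (within 0.05 rad), home against the end plate within 4 mm; the divider's blade is snug against it (slide joint above 0.198 m); the wing knob is tight again (above 2.5 rad); all at rest (all of step 2 and value of joint clamp above 2.5 rad and angle between the y axis of pan and the y axis of rail, either way round below 0.05 rad and angle between pan's own z axis and vertical below 0.03 rad and z of pan in the frame of rail below 0.009 m and linear speed of pan below 0.01 m/s and velocity of joint slide between -0.005 and 0.005 m/s and velocity of joint clamp between -0.05 and 0.05 rad/s); the robot touches nothing.
It fails at once if the divider squeezes the pan with more than 45 N (not gently) (contact force between divider and pan above 45 N).
It fails at once if the pan is tipped by more than 0.2 rad (angle between pan's own z axis and vertical above 0.2 rad).
It fails at once if a bystander is moved by more than 30 mm (distance of any of shaker, plates, cutter, spoon from where it was at the start of the episode above 0.03 m).
It fails at once if the shaker is tipped over (angle between shaker's own z axis and vertical above 0.5 rad).
It also fails if it takes over 58 s, if anything falls off the work surface, if the arm or the gripper's body presses on something with over 40 N, if the wrist force passes 120 N, or if a joint passes its speed limit or range.

ROBOT

A 6-joint arm with a two-finger parallel gripper is mounted at the origin on the work surface. World frame = base frame: x ahead of the robot, y to its left, z up, the work surface at z = 0. Lengths are in m, angles in rad, forces in N, time in s.
With the tool pointing down it reaches from about 0.35 to 0.975 m from the base axis. Payload 4.9 kg.
Tool frame: the origin (TCP) lies on the centre line of the jaws, within the pads' length; the fingertips stand env.tips_ahead ahead of it and the grasp point (between the pads) lies 8 mm behind it (env.tips_ahead is the distance from the TCP to the fingertips, in m); z points along the fingers, y is the line along which they close (so a half turn about z gives the same grasp; the last joint's range is limited). The gripper opens to 85 mm and grips with 20 to 120 N. Pads are 22 mm wide; open, the fingers measure 114 mm over their backs; the gripper's body (76 mm by 85 mm) begins 54 mm behind the grasp point. The pads swing forward as they close: fully open they stand 13 mm farther back than shut.
Start: joints at [-1.229, 0.053, 1.613, -0, 1.476, -0.119], TCP at [0.278, -0.56, 0.242] pointing down, gripper open.
Joint ranges: [-3.01, 3.01], [-1.01, 2.22], [0.06, 2.58], [-1.02, 4.17], [0.09, 2.62], [-3.14, 3.14]. Speed limits (rad/s): [2.57, 2.57, 3.14, 3.14, 3.14, 3.14].

INTERFACE

Orientations are given as a 3x3 rotation matrix whose columns are the frame's x, y, z axes.
In Python, from cell import env gives the robot as it stands. The module is installed in compiled form; this text tells all that it offers.
- The arm moves only by the tool apply_moves, never from a script. Its argument "moves" is a list of rows, each a list of 7 numbers: the opening, from 0 (shut) to 1 (fully open), then the shift along the tool's x, y, z as a fraction of full scale, then the turn, a rotation vector about the tool's x, y, z as a fraction of full scale. A call has 1 to 5 rows; each row is the pose to reach, as a shift and turn from the pose commanded when the call began, along the tool's axes at that moment; what a row does not reach only later rows make up. Full scale, the value 1, is 100 cm for a shift and 45 degrees for a turn. A row lasts 1/12 s, in which the tool goes at most 41.7 mm and 7.16 degrees, less where a joint would pass 70% of its speed; a pose out of reach is approached as far as the arm can. A call with a number of a shift or a turn outside -1 to 1 is refused whole. A call with a gripper value outside its range is refused whole. The fingers move at their own pace and stop on an object; "newtons" is the grip in N (left out, the last holds). Time passes only in rows, so rows that repeat a pose let the fingers close. It gives the time, the measured TCP pose, the force, the opening and the grip force at its end, in the units of the state.
- env.get_state(): the state, without advancing time (a new reading comes with each control period).
- env.capture(name): name is "scene" or "top"; returns (picture, depth): 420x560x3 uint8, red, green, blue; 420x560 float32, m along the optical axis (not along the pixel's ray), 0 where there is no reading.
- env.get_calibration(name): a dict with "mtx" (3x3 intrinsics, pixels), "eye" and "attitude" of the camera in the world. Camera axes: x right, y down, z forward; pixel columns grow to the right and rows downward; lengths in m; the calibration is good to about 2 mm. A picture is of the moment at which its call begins. get_calibration takes no time and is no camera call.
- env.finish_job(): hands the job in; it is judged then, once.
The state is a dict: "t": time; "joints": joint angles; "joint_vel": joint speeds; "joint_efforts": joint torques, N m; "tool_pos": TCP position; "eef_rot": TCP orientation; "force": force on the tool from outside, world axes, zero at the start; "ft_torque": the same for the moment, N m; "opening": finger opening in m; "gripper_force": force on a finger pad.
Only numpy, scipy, OpenCV 4.12 (cv2) and the standard library are available. Lean on these libraries where they do the work, as an engineer would, in place of code of your own. Each camera call takes 0.05 s, during which the arm holds its last target. There are 200 camera calls.

## Working session

There is one attempt and no reset: what is moved stays moved. The work goes in short steps, Python scripts to look and compute and a tool call to move; the robot and the scene stay as the last step left them, time stands still between calls to the robot, and variables do not carry over. Pictures are saved under pics/ and viewed, at most 10 in all, crops included, and the job is handed in when it is done.

Besides the shell and the picture viewer there is one more tool, called after ">>>" in YAML: its name, and indented under it one key for each argument. apply_moves: Moves the arm, as the interface text tells. Shift numbers are shares of 100 cm and turn numbers shares of 45 degrees, none past 1 either way. Its arguments: {"type":"object","properties":{"moves":{"type":"array"},"newtons":{"type":"number"}},"required":["moves"]}

```bash
mkdir -p pics
cat > h.py <<'E'
import numpy as np, cv2
from cell import env
def cap(n,f=None):
    p,d=env.capture(n)
    if f: cv2.imwrite('pics/'+f,cv2.cvtColor(p,cv2.COLOR_RGB2BGR))
    return p,d
def cloud(n,d):
    c=env.get_calibration(n);K=np.array(c['mtx']);R=np.array(c['attitude']);e=np.array(c['eye'])
    v,u=np.mgrid[:d.shape[0],:d.shape[1]]
    P=np.stack([(u-K[0,2])/K[0,0]*d,(v-K[1,2])/K[1,1]*d,d],-1)
    return P@R.T+e
E
python3 - <<'E'
from h import *
for n in('top','scene'):
    p,d=cap(n,n+'0.png'); np.savez(n+'0.npz',p=p,d=d)
    c=env.get_calibration(n);print(n,c)
s=env.get_state();print(s,env.tips_ahead)
E
```

```text
top {'mtx': array([[486.99381061,   0.        , 286.19372119],
       [  0.        , 486.99381061, 208.26878591],
       [  0.        ,   0.        ,   1.        ]]), 'eye': array([0.30239918, 0.0152465 , 1.46398568]), 'attitude': array([[ 0.02982842, -0.99174459,  0.12471137],
       [-0.99948733, -0.02814122,  0.01526904],
       [-0.01163346, -0.12510289, -0.99207557]])}
scene {'mtx': array([[438.81409504,   0.        , 280.06797103],
       [  0.        , 438.81409504, 209.74564818],
       [  0.        ,   0.        ,   1.        ]]), 'eye': array([1.31718263, 0.48441095, 1.0961645 ]), 'attitude': array([[-0.49603479,  0.62192556, -0.60593572],
       [ 0.86824604,  0.36323222, -0.33795143],
       [ 0.00991475, -0.69373695, -0.72016022]])}
{'t': 0.1, 'joints': array([-1.22900737e+00,  5.32935151e-02,  1.61417828e+00,  1.14178156e-05,
        1.47599861e+00, -1.19008228e-01]), 'joint_vel': array([-0.0003541 ,  0.0003775 , -0.00365707, -0.00185193, -0.00118755,
       -0.00019353]), 'joint_efforts': array([-4.80461113e-04, -3.94902527e+01, -3.71364534e+01, -1.82948652e-04,
        3.92840506e-03,  2.95184157e-05]), 'tool_pos': array([ 0.27772629, -0.55928891,  0.24117139]), 'eef_rot': array([[ 8.95698863e-01,  4.44660730e-01, -6.18662561e-04],
       [ 4.44661098e-01, -8.95697139e-01,  1.77294519e-03],
       [ 2.34224818e-04, -1.86312017e-03, -9.99998237e-01]]), 'force': array([1.16929524, 0.56655921, 0.62602471]), 'ft_torque': array([ 0.00989515,  0.02821418, -0.03097891]), 'gripper_force': 0.0, 'opening': 0.08519984268849473} 0.011
```

View pics/top0.png

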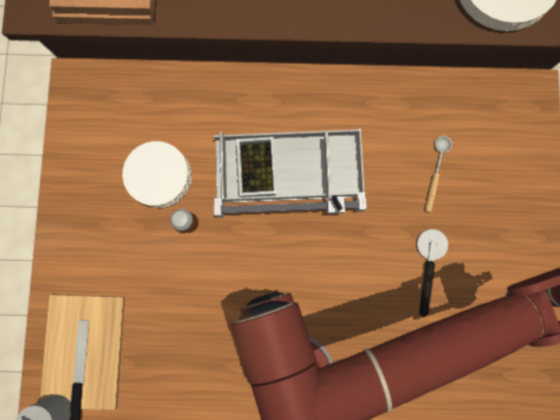

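View pics/scene0.png

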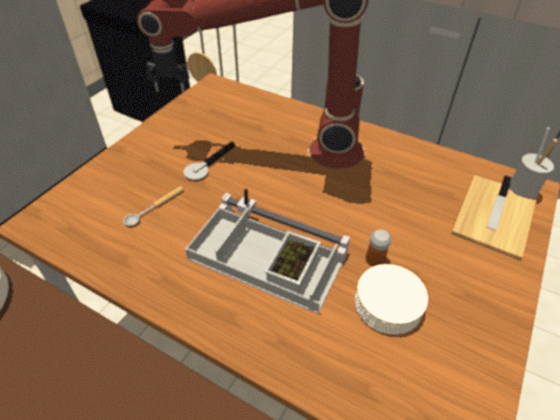

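The top view shows the rail spanning pixels (215–365, 130–212), the knob near (337,203), the pan near (257,166) and the shaker at (182,220). The scene view agrees, with the knob near (246,198). Next I'll measure.

Run:
```python
from h import *
z=np.load('top0.npz');P=cloud('top',z['d']);p=z['p']
def reg(u0,u1,v0,v1,zl,zh,nm):
    Q=P[v0:v1,u0:u1].reshape(-1,3);m=(Q[:,2]>zl)&(Q[:,2]<zh);Q=Q[m]
    if len(Q)<3: print(nm,len(Q));return
    r=cv2.minAreaRect((Q[:,:2]*1000).astype(np.float32))
    print(nm,len(Q),Q.mean(0).round(4),Q.min(0).round(3),Q.max(0).round(3),r)
reg(320,355,190,215,.098,.14,'knob')
reg(320,355,185,220,.074,.095,'saddle')
reg(318,336,130,200,.072,.09,'blade')
reg(210,232,125,205,.068,.09,'endplate')
reg(232,282,130,200,.055,.075,'pan')
reg(205,375,195,220,.06,.074,'bar')
reg(205,375,120,140,.03,.06,'backwall')
reg(165,200,205,240,.05,.2,'shaker')
c=cv2.resize(p[120:225,205:375],None,fx=4.6,fy=4.6,interpolation=cv2.INTER_CUBIC)
cv2.imwrite('pics/c0.png',c[...,::-1])
# scene knob
z=np.load('scene0.npz');P=cloud('scene',z['d'])
reg(230,262,180,212,.098,.14,'knobS')
reg(230,262,180,215,.074,.09,'saddleS')
```

```text
knob 85 [ 0.4909 -0.1043  0.1209] [ 0.471 -0.119  0.098] [ 0.512 -0.091  0.129] ((491.2405090332031, -105.30964660644531), (43.102108001708984, 11.660440444946289), 30.147750854492188)
saddle 210 [ 0.4951 -0.1011  0.083 ] [ 0.468 -0.152  0.074] [ 0.547 -0.066  0.095] ((497.246337890625, -100.08319091796875), (89.29158782958984, 62.145565032958984), 52.68973159790039)
blade 159 [ 0.6018 -0.0807  0.0815] [ 0.506 -0.091  0.074] [ 0.704 -0.073  0.09 ] ((605.0001220703125, -81.21656036376953), (198.65016174316406, 8.91741943359375), 3.125466823577881)
endplate 171 [0.5965 0.2271 0.078 ] [0.485 0.218 0.068] [0.697 0.237 0.086] ((591.076171875, 227.2916717529297), (212.52720642089844, 11.447324752807617), 2.4110512733459473)
pan 686 [0.6014 0.1306 0.0655] [0.51  0.067 0.055] [0.701 0.187 0.075] ((604.9932861328125, 127.29173278808594), (189.89479064941406, 117.2459716796875), 1.2884920835494995)
bar 914 [0.481  0.0427 0.0687] [ 0.452 -0.193  0.06 ] [0.521 0.242 0.074] ((491.22271728515625, 25.574234008789062), (57.200225830078125, 435.4326171875), 2.7863831520080566)
backwall 475 [0.7058 0.0297 0.044 ] [ 0.682 -0.179  0.03 ] [0.726 0.26  0.059] ((701.3905029296875, 40.66825866699219), (32.00876998901367, 439.0898742675781), 2.309771776199341)
shaker 438 [0.4313 0.3252 0.1091] [0.403 0.301 0.05 ] [0.463 0.361 0.128] ((433.1985778808594, 330.39093017578125), (58.09340286254883, 60.24946594238281), 55.41411590576172)
knobS 61 [ 0.4981 -0.098   0.1195] [ 0.473 -0.113  0.1  ] [ 0.513 -0.087  0.131] ((493.5645446777344, -100.87989807128906), (43.62016677856445, 11.973355293273926), 30.92676544189453)
saddleS 166 [ 0.5009 -0.0975  0.0831] [ 0.467 -0.174  0.074] [ 0.543 -0.043  0.09 ] ((492.3067321777344, -109.84203338623047), (125.8618392944336, 65.0482406616211), 64.61614227294922)
```

View pics/c0.png

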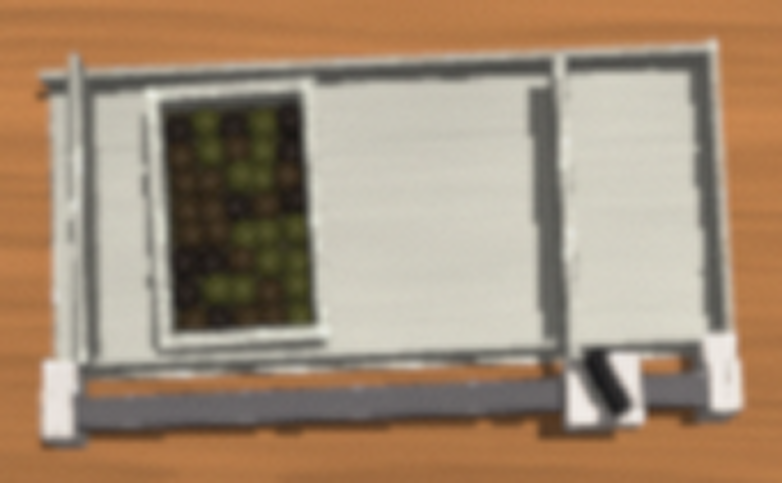

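The crop shows the wing at (607,382), with its long axis tilted about 30° from world x. The blade is at x≈562 and the pan's rim spans 150–325, with a gap to the end plate at about 85. The knob is at about (0.492, -0.103) and the rail yaw is about 2.5°. Moving to above the knob now.

>>> apply_moves:
  moves:
    - [1,0.394,-0.313,0,0,0,0]
    - [1,0.394,-0.313,0,0,0,0]
    - [1,0.394,-0.313,0,0,0,0]
    - [1,0.394,-0.313,0,0,0,0]
    - [1,0.394,-0.313,0,0,0,0]
  newtons: 60

```text
t: 0.52
tool_pos: [0.3666, -0.3692, 0.2416]
eef_rot: [[0.896, 0.444, -0.0], [0.444, -0.896, 0.001], [-0.0, -0.001, -1.0]]
force: [1.4, 0.1, 0.6]
opening: 0.0855
gripper_force: 0.0
```

>>> apply_moves:
  moves:
    - [1,0.23,-0.183,0,0,0,-0.08]
    - [1,0.23,-0.183,0,0,0,-0.08]
    - [1,0.23,-0.183,0,0,0,-0.08]
    - [1,0.23,-0.183,0,0,0,-0.08]
    - [1,0.23,-0.183,0,0,0,-0.08]

```text
t: 0.93
tool_pos: [0.4549, -0.1804, 0.242]
eef_rot: [[0.866, 0.5, -0.0], [0.5, -0.866, 0.0], [-0.0, -0.0, -1.0]]
force: [0.2, -1.1, -0.1]
opening: 0.0852
gripper_force: 0.0
```

```bash
cat >> h.py <<'E'
def go(x,y,z,yaw_y=None):
    s=env.get_state();R=s['eef_rot'];d=R.T@(np.array([x,y,z])-s['tool_pos'])
    a=np.degrees(np.arctan2(R[1,1],R[0,1]))
    o=f"t {s['t']:.2f} pos {s['tool_pos'].round(4)} yang {a:.1f} q {s['joints'].round(2)} F {s['force'].round(1)} T {s['ft_torque'].round(2)} op {s['opening']:.4f} g {s['gripper_force']:.0f}\n shift {d.round(4)}"
    if yaw_y is not None:
        t=-((yaw_y-a+90)%180-90); o+=f" turnz {t/45:.3f}"
    print(o)
E
python3 -c "
from h import *
go(.492,-.103,.105,120)"
```

```text
t 0.93 pos [ 0.4549 -0.1804  0.242 ] yang -60.0 q [-0.53 -0.28  1.92  0.    1.5   0.52] F [ 0.2 -1.1 -0.1] T [ 0.03 -0.13 -0.04] op 0.0852 g 0
 shift [ 0.0708 -0.0485  0.137 ] turnz -0.000
```

>>> apply_moves:
  moves:
    - [1,0.036,-0.025,0,0,0,0]
    - [1,0.071,-0.0485,0.02,0,0,0]
    - [1,0.071,-0.0485,0.06,0,0,0]
    - [1,0.071,-0.0485,0.08,0,0,0]
    - [1,0.071,-0.0485,0.08,0,0,0]

```text
t: 1.35
tool_pos: [0.4882, -0.1025, 0.1556]
eef_rot: [[0.865, 0.502, -0.011], [0.502, -0.865, 0.004], [-0.008, -0.009, -1.0]]
force: [-0.3, 0.0, -0.7]
opening: 0.0854
gripper_force: 0.0
```

>>> apply_moves:
  moves:
    - [1,0,0,0.03,0,0,0]
    - [1,0,0,0.05,0,0,0]
    - [1,0,0,0.057,0,0,0]
    - [1,0,0,0.057,0,0,0]

```text
t: 1.68
tool_pos: [0.4909, -0.1051, 0.1042]
eef_rot: [[0.866, 0.499, -0.003], [0.499, -0.866, 0.001], [-0.002, -0.002, -1.0]]
force: [0.1, 0.5, 0.0]
opening: 0.0858
gripper_force: 0.0
```

>>> apply_moves:
  moves:
    - [0,0,0,0,0,0,0]
    - [0,0,0,0,0,0,0]
    - [0,0,0,0,0,0,0]
    - [0,0,0,0,0,0,0]
    - [0,0,0,0,0,0,0]
  newtons: 60

```text
t: 2.1
tool_pos: [0.4926, -0.1053, 0.1064]
eef_rot: [[0.866, 0.5, 0.002], [0.5, -0.866, -0.001], [0.001, 0.001, -1.0]]
force: [0.0, -0.3, -0.3]
opening: 0.0258
gripper_force: 0.0
```

```bash
python3 -c "
from h import *
cap('scene','s1.png')
p,d=cap('top','t1.png')
go(.492,-.103,.105,120)"
```

```text
t 2.20 pos [ 0.4922 -0.105   0.106 ] yang -60.0 q [-0.36 -0.11  2.01  0.    1.24  0.69] F [-2.7  1.6  9.2] T [0.21 0.45 0.22] op 0.0112 g 59
 shift [ 0.0008 -0.0019  0.001 ] turnz 0.000
```

View pics/s1.png

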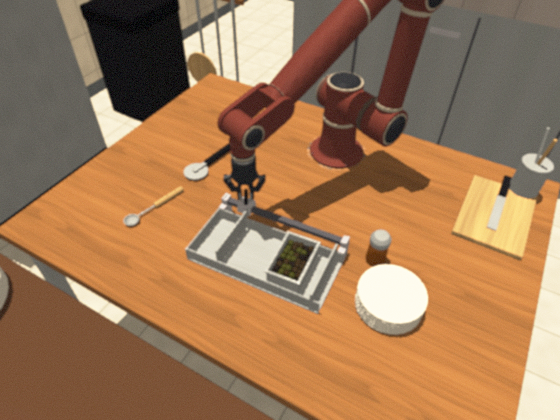

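The fingers are closed on the wing at about (246,195), with an opening of 11–12 mm and a 59 N grip. Turning anticlockwise.

>>> apply_moves:
  moves:
    - [0,0,0,0,0,0,-0.1]
    - [0,0,0,0,0,0,-0.22]
    - [0,0,0,0,0,0,-0.34]
    - [0,0,0,0,0,0,-0.46]
    - [0,0,0,0,0,0,-0.58]

```text
t: 2.62
tool_pos: [0.4923, -0.1051, 0.106]
eef_rot: [[0.554, 0.832, 0.001], [0.832, -0.554, -0.0], [0.0, 0.001, -1.0]]
force: [-0.4, 0.6, 2.8]
opening: 0.0114
gripper_force: 58.9
```

```bash
python3 -c "
from h import *
go(.492,-.103,.105,120)"
```

```text
t 2.62 pos [ 0.4923 -0.1051  0.106 ] yang -33.6 q [-0.36 -0.11  2.01  0.    1.24  0.23] F [-0.4  0.6  2.8] T [ 0.04  0.1  -0.18] op 0.0114 g 59
 shift [ 0.0016 -0.0015  0.001 ] turnz 0.586
```

>>> apply_moves:
  moves:
    - [0,0,0,0,0,0,-0.14]
    - [0,0,0,0,0,0,-0.28]
    - [0,0,0,0,0,0,-0.42]
    - [0,0,0,0,0,0,-0.56]
    - [0,0,0,0,0,0,-0.7]

```text
t: 3.03
tool_pos: [0.4925, -0.1051, 0.106]
eef_rot: [[0.037, 0.999, 0.001], [0.999, -0.037, -0.0], [-0.0, 0.001, -1.0]]
force: [0.3, 0.3, 2.4]
opening: 0.0109
gripper_force: 58.7
```

>>> apply_moves:
  moves:
    - [0,0,0,0,0,0,-0.14]
    - [0,0,0,0,0,0,-0.28]
    - [0,0,0,0,0,0,-0.42]
    - [0,0,0,0,0,0,-0.5]
    - [0,0,0,0,0,0,-0.5]

```text
t: 3.45
tool_pos: [0.4927, -0.1052, 0.106]
eef_rot: [[-0.345, 0.939, 0.002], [0.939, 0.345, -0.0], [-0.001, 0.002, -1.0]]
force: [1.7, 0.1, 2.6]
opening: 0.0111
gripper_force: 58.9
```

```bash
python3 -c "
from h import *
go(.492,-.105,.105,120)"
```

```text
t 3.45 pos [ 0.4927 -0.1052  0.106 ] yang 20.2 q [-0.36 -0.11  2.01  0.    1.24 -0.71] F [1.7 0.1 2.6] T [ 0.08 -0.21  0.17] op 0.0111 g 59
 shift [ 0.0004 -0.0006  0.001 ] turnz 1.782
```

>>> apply_moves:
  moves:
    - [0,0,0,0,0,0,-0.12]
    - [0,0,0,0,0,0,-0.24]
    - [0,0,0,0,0,0,-0.36]
    - [0,0,0,0,0,0,-0.48]
    - [0,0,0,0,0,0,-0.6]

```text
t: 3.87
tool_pos: [0.4928, -0.105, 0.106]
eef_rot: [[-0.734, 0.679, 0.002], [0.679, 0.734, -0.0], [-0.002, 0.001, -1.0]]
force: [2.9, 0.5, 1.5]
opening: 0.0111
gripper_force: 58.7
```

```bash
python3 -c "
from h import *
go(.492,-.105,.105,120)"
```

```text
t 3.87 pos [ 0.4928 -0.105   0.106 ] yang 47.2 q [-0.36 -0.11  2.01  0.    1.24 -1.18] F [2.9 0.5 1.5] T [ 0.12 -0.23 -0.14] op 0.0111 g 59
 shift [ 0.0006 -0.0005  0.001 ] turnz -1.617
```

>>> apply_moves:
  moves:
    - [0,0,0,0,0,0,-0.12]
    - [0,0,0,0,0,0,-0.24]
    - [0,0,0,0,0,0,-0.36]
    - [0,0,0,0,0,0,-0.48]
    - [0,0,0,0,0,0,-0.48]

```text
t: 4.28
tool_pos: [0.4929, -0.1049, 0.106]
eef_rot: [[-0.932, 0.363, 0.002], [0.363, 0.932, 0.0], [-0.002, 0.001, -1.0]]
force: [3.0, 1.4, 1.3]
opening: 0.011
gripper_force: 58.9
```

```bash
python3 -c "
from h import *
go(.492,-.105,.105,120)"
```

```text
t 4.28 pos [ 0.4929 -0.1049  0.106 ] yang 68.7 q [-0.36 -0.11  2.01  0.    1.24 -1.56] F [3.  1.4 1.3] T [ 0.28 -0.3   0.14] op 0.0110 g 59
 shift [ 0.0008 -0.0004  0.001 ] turnz -1.140
```

>>> apply_moves:
  moves:
    - [0,0,0,0,0,0,-0.12]
    - [0,0,0,0,0,0,-0.24]
    - [0,0,0,0,0,0,-0.24]

```text
t: 4.53
tool_pos: [0.4929, -0.1049, 0.106]
eef_rot: [[-0.983, 0.184, 0.002], [0.184, 0.983, 0.0], [-0.002, 0.001, -1.0]]
force: [2.8, 1.5, 2.3]
opening: 0.0114
gripper_force: 58.9
```

```bash
python3 -c "
from h import *
go(.492,-.105,.105,120)
cap('top','t2.png')"
```

```text
t 4.53 pos [ 0.4929 -0.1049  0.106 ] yang 79.4 q [-0.36 -0.11  2.01  0.    1.24 -1.74] F [2.8 1.5 2.3] T [ 0.25 -0.46  0.17] op 0.0114 g 59
 shift [ 0.0008 -0.0003  0.001 ] turnz -0.902
```

>>> apply_moves:
  moves:
    - [0,0,0,0,0,0,-0.1]
    - [0,0,0,0,0,0,-0.2]
    - [0,0,0,0,0,0,-0.2]

```text
t: 4.83
tool_pos: [0.4929, -0.105, 0.106]
eef_rot: [[-1.0, 0.029, 0.002], [0.029, 1.0, -0.0], [-0.002, 0.0, -1.0]]
force: [3.6, 2.5, 2.6]
opening: 0.0111
gripper_force: 59.0
```

```bash
python3 -c "
from h import *
go(.492,-.105,.105,120)"
```

```text
t 4.83 pos [ 0.4929 -0.105   0.106 ] yang 88.4 q [-0.36 -0.11  2.01  0.    1.24 -1.9 ] F [3.6 2.5 2.6] T [ 0.33 -0.66  0.15] op 0.0111 g 59
 shift [ 0.0009 -0.0001  0.001 ] turnz -0.703
```

>>> apply_moves:
  moves:
    - [0,0,0,0,0,0,-0.06]
    - [0,0,0,0,0,0,-0.12]
    - [0,0,0,0,0,0,-0.12]

```text
t: 5.08
tool_pos: [0.4929, -0.105, 0.106]
eef_rot: [[-0.998, -0.064, 0.002], [-0.064, 0.998, -0.0], [-0.002, -0.0, -1.0]]
force: [4.8, 2.0, 3.6]
opening: 0.0115
gripper_force: 59.0
```

```bash
python3 -c "
from h import *
go(.492,-.105,.105,120)"
```

```text
t 5.08 pos [ 0.4929 -0.105   0.106 ] yang 93.7 q [-0.36 -0.11  2.01  0.    1.24 -1.99] F [4.8 2.  3.6] T [ 0.31 -0.7   0.1 ] op 0.0115 g 59
 shift [0.0009 0.0001 0.001 ] turnz -0.585
```

>>> apply_moves:
  moves:
    - [0,0,0,0,0,0,-0.08]
    - [0,0,0,0,0,0,-0.16]
    - [0,0,0,0,0,0,-0.24]
    - [0,0,0,0,0,0,-0.24]

```text
t: 5.42
tool_pos: [0.4925, -0.1051, 0.1062]
eef_rot: [[-0.97, -0.241, 0.002], [-0.241, 0.97, 0.002], [-0.002, 0.001, -1.0]]
force: [1.7, 2.2, 4.4]
opening: 0.011
gripper_force: 134.6
```

```bash
python3 -c "
from h import *
go(.492,-.105,.105,120)"
```

```text
t 5.42 pos [ 0.4925 -0.1051  0.1062] yang 104.0 q [-0.36 -0.11  2.01  0.    1.24 -2.17] F [1.7 2.2 4.4] T [ 0.24 -0.3  -3.12] op 0.0110 g 135
 shift [0.0005 0.0002 0.0012] turnz -0.357
```

>>> apply_moves:
  moves:
    - [0,0,0,0,0,0,-0.05]
    - [0,0,0,0,0,0,-0.1]
    - [0,0,0,0,0,0,-0.1]

```text
t: 5.67
tool_pos: [0.4926, -0.1052, 0.1063]
eef_rot: [[-0.95, -0.311, 0.002], [-0.311, 0.95, 0.003], [-0.003, 0.002, -1.0]]
force: [1.4, 1.5, 5.4]
opening: 0.0112
gripper_force: 180.6
```

```bash
python3 -c "
from h import *
go(.492,-.105,.105,120)"
```

```text
t 5.67 pos [ 0.4926 -0.1052  0.1063] yang 108.1 q [-0.36 -0.11  2.01  0.    1.24 -2.25] F [1.4 1.5 5.4] T [ 0.26 -0.14 -4.5 ] op 0.0112 g 181
 shift [0.0005 0.0003 0.0013] turnz -0.264
```

The stop was reached at about 95°. I'll back off the twist, then slide.

>>> apply_moves:
  moves:
    - [0,0,0,0,0,0,0.1]
    - [0,0,0,0,0,0,0.2]
    - [0,0,0,0,0,0,0.28]
    - [0,0,0,0,0,0,0.28]

```text
t: 6.0
tool_pos: [0.4925, -0.1053, 0.106]
eef_rot: [[-0.994, -0.108, 0.001], [-0.108, 0.994, -0.0], [-0.001, -0.0, -1.0]]
force: [2.8, 1.8, 5.0]
opening: 0.0114
gripper_force: 66.5
```

```bash
python3 -c "
from h import *
go(.492-.0044,-.1051+.1,.106,120)"
```

```text
t 6.00 pos [ 0.4925 -0.1053  0.106 ] yang 96.2 q [-0.36 -0.11  2.01  0.    1.24 -2.04] F [2.8 1.8 5. ] T [ 0.19 -0.48 -0.71] op 0.0114 g 66
 shift [-0.006   0.1001 -0.    ] turnz -0.529
```

>>> apply_moves:
  moves:
    - [0,-0.0004,0.006,0,0,0,0.02]
    - [0,-0.0008,0.014,0,0,0,0.02]
    - [0,-0.0014,0.022,0,0,0,0.02]
    - [0,-0.0018,0.03,0,0,0,0.02]
    - [0,-0.0018,0.03,0,0,0,0.02]

```text
t: 6.42
tool_pos: [0.4904, -0.0736, 0.106]
eef_rot: [[-0.995, -0.1, 0.0], [-0.1, 0.995, 0.001], [-0.0, 0.001, -1.0]]
force: [1.6, 1.8, 6.6]
opening: 0.0113
gripper_force: 63.4
```

```bash
python3 -c "
from h import *
go(.4925-.0044*1.2,-.1053+.12,.106,95)"
```

```text
t 6.42 pos [ 0.4904 -0.0736  0.106 ] yang 95.7 q [-0.3  -0.13  2.03  0.    1.24 -1.97] F [1.6 1.8 6.6] T [ 0.31 -0.16 -0.52] op 0.0113 g 63
 shift [-0.0056  0.0882  0.    ] turnz 0.016
```

>>> apply_moves:
  moves:
    - [0,-0.0008,0.014,0,0,0,0]
    - [0,-0.0018,0.031,0,0,0,0]
    - [0,-0.0028,0.048,0,0,0,0]
    - [0,-0.0036,0.062,0,0,0,0]
    - [0,-0.0038,0.066,0,0,0,0]

```text
t: 6.83
tool_pos: [0.486, -0.0074, 0.1059]
eef_rot: [[-0.995, -0.101, -0.004], [-0.101, 0.995, -0.001], [0.004, -0.0, -1.0]]
force: [-5.5, -2.2, 10.5]
opening: 0.0109
gripper_force: 64.4
```

```bash
python3 -c "
from h import *
go(.4925-.0044*1.9,-.1053+.19,.106,95)"
```

```text
t 6.83 pos [ 0.486  -0.0074  0.1059] yang 95.8 q [-0.17 -0.16  2.05 -0.    1.25 -1.84] F [-5.5 -2.2 10.5] T [-0.27  0.88 -0.52] op 0.0109 g 64
 shift [-0.0075  0.0918 -0.0001] turnz 0.017
```

>>> apply_moves:
  moves:
    - [0,0.0008,0.008,0,0,0,0]
    - [0,0.0008,0.017,0,0,0,0]
    - [0,0.0008,0.026,0,0,0,0]
    - [0,0.0008,0.033,0,0,0,0]
    - [0,0.0008,0.035,0,0,0,0]

```text
t: 7.25
tool_pos: [0.4835, 0.0267, 0.106]
eef_rot: [[-0.995, -0.1, 0.001], [-0.1, 0.995, -0.001], [-0.001, -0.001, -1.0]]
force: [2.8, -1.7, 4.6]
opening: 0.0108
gripper_force: 63.2
```

```bash
python3 -c "
from h import *
go(.4925-.0044*1.9,-.1053+.19,.106,95)
p,d=cap('top','t3.png')
c=cv2.resize(p[120:225,205:375],None,fx=4.6,fy=4.6,interpolation=cv2.INTER_CUBIC)
cv2.imwrite('pics/c3.png',c[...,::-1])
"
```

```text
t 7.25 pos [0.4835 0.0267 0.106 ] yang 95.7 q [-0.1  -0.16  2.06 -0.    1.25 -1.77] F [ 2.8 -1.7  4.6] T [-0.21 -0.33 -0.5 ] op 0.0108 g 63
 shift [-0.0065  0.0577 -0.0001] turnz 0.016
```

View pics/c3.png

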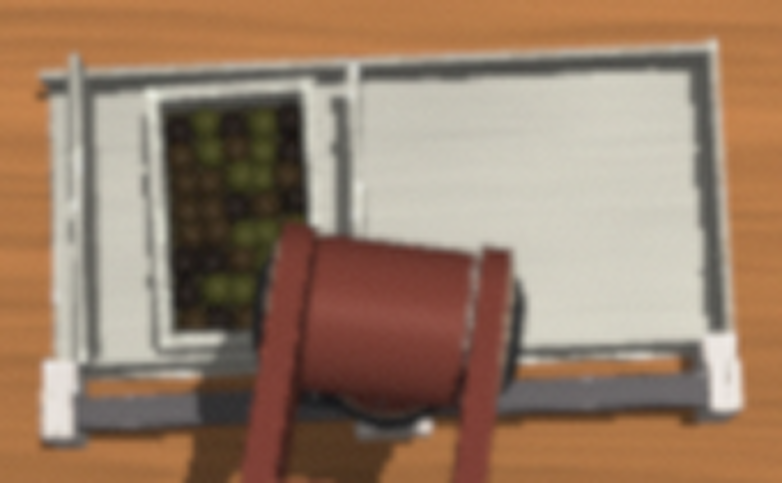

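The blade is at x≈352 and the pan's right rim is at about 315, so roughly 20 mm of gap remains. I'll advance slowly.

>>> apply_moves:
  moves:
    - [0,-0.0003,0.006,0,0,0,0]
    - [0,-0.0006,0.012,0,0,0,0]
    - [0,-0.0009,0.018,0,0,0,0]
    - [0,-0.0012,0.024,0,0,0,0]
    - [0,-0.0013,0.027,0,0,0,0]

```text
t: 7.72
tool_pos: [0.4817, 0.0525, 0.106]
eef_rot: [[-0.995, -0.1, -0.0], [-0.1, 0.995, -0.003], [0.001, -0.003, -1.0]]
force: [0.5, -4.7, 6.3]
opening: 0.0111
gripper_force: 63.4
```

```bash
python3 -c "
from h import *
go(.4925-.0044*1.9,-.1053+.19,.106,95)"
```

```text
t 7.72 pos [0.4817 0.0525 0.106 ] yang 95.7 q [-0.04 -0.16  2.06 -0.    1.25 -1.71] F [ 0.5 -4.7  6.3] T [-0.7  -0.1  -0.49] op 0.0111 g 63
 shift [-0.0056  0.0318 -0.0001] turnz 0.016
```

>>> apply_moves:
  moves:
    - [0,-0.0002,0.004,0,0,0,0]
    - [0,-0.0004,0.008,0,0,0,0]
    - [0,-0.0006,0.012,0,0,0,0]
    - [0,-0.0008,0.016,0,0,0,0]
    - [0,-0.0008,0.016,0,0,0,0]

```text
t: 8.13
tool_pos: [0.4806, 0.0687, 0.106]
eef_rot: [[-0.995, -0.099, -0.001], [-0.099, 0.995, -0.002], [0.001, -0.002, -1.0]]
force: [-0.9, -2.9, 8.1]
opening: 0.0112
gripper_force: 63.5
```

```bash
python3 -c "
from h import *
go(.4925-.0044*1.9,-.1053+.19,.106,95)
p,d=cap('top','t4.png');P=cloud('top',d)
c=cv2.resize(p[120:225,205:375],None,fx=4.6,fy=4.6,interpolation=cv2.INTER_CUBIC)
cv2.imwrite('pics/c4.png',c[...,::-1])
"
```

```text
t 8.13 pos [0.4806 0.0687 0.106 ] yang 95.7 q [-0.01 -0.16  2.05 -0.    1.25 -1.68] F [-0.9 -2.9  8.1] T [-0.32  0.12 -0.47] op 0.0112 g 63
 shift [-0.0051  0.0155 -0.0001] turnz 0.016
```

View pics/c4.png

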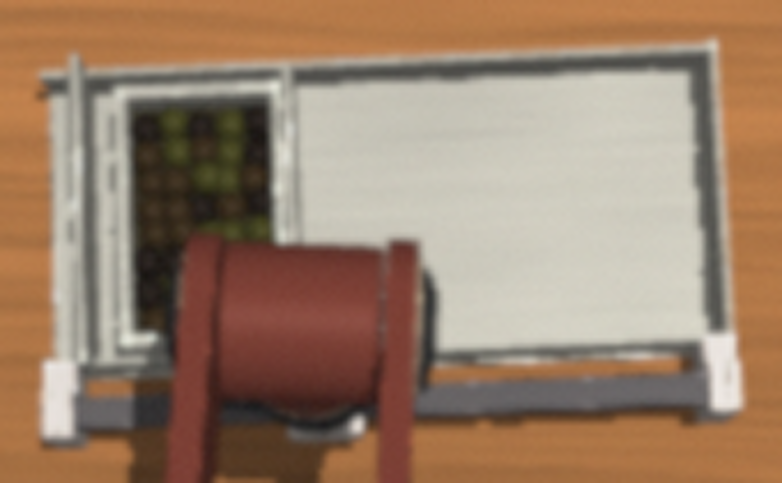

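The blade is touching the pan at about x≈280, and about 17 mm remains to the end plate.

>>> apply_moves:
  moves:
    - [0,-0.0001,0.003,0,0,0,0]
    - [0,-0.0002,0.006,0,0,0,0]
    - [0,-0.0003,0.009,0,0,0,0]
    - [0,-0.0003,0.011,0,0,0,0]
    - [0,-0.0003,0.011,0,0,0,0]

```text
t: 8.6
tool_pos: [0.4799, 0.0793, 0.106]
eef_rot: [[-0.995, -0.099, -0.001], [-0.099, 0.995, -0.003], [0.001, -0.003, -1.0]]
force: [-0.6, -2.7, 8.0]
opening: 0.0111
gripper_force: 63.4
```

```bash
python3 -c "
from h import *
go(.4925-.0044*1.9,-.1053+.19,.106,95)"
```

```text
t 8.60 pos [0.4799 0.0793 0.106 ] yang 95.7 q [ 0.01 -0.16  2.05 -0.    1.25 -1.66] F [-0.6 -2.7  8. ] T [-0.47  0.13 -0.5 ] op 0.0111 g 63
 shift [-0.0047  0.0049 -0.    ] turnz 0.016
```

>>> apply_moves:
  moves:
    - [0,0,0.001,0,0,0,0]
    - [0,0,0.002,0,0,0,0]
    - [0,0,0.002,0,0,0,0]

```text
t: 8.85
tool_pos: [0.4798, 0.081, 0.106]
eef_rot: [[-0.995, -0.099, -0.001], [-0.099, 0.995, -0.003], [0.001, -0.003, -1.0]]
force: [-0.9, -4.6, 8.0]
opening: 0.0114
gripper_force: 63.4
```

>>> apply_moves:
  moves:
    - [0,0,0.001,0,0,0,0]
    - [0,0,0.002,0,0,0,0]
    - [0,0,0.002,0,0,0,0]

```text
t: 9.1
tool_pos: [0.4797, 0.083, 0.1059]
eef_rot: [[-0.995, -0.099, -0.001], [-0.099, 0.995, -0.003], [0.001, -0.003, -1.0]]
force: [-0.4, -4.0, 7.9]
opening: 0.0106
gripper_force: 63.3
```

```bash
python3 -c "
from h import *
go(.4925-.0044*1.9,-.1053+.19,.106,95)"
```

```text
t 9.10 pos [0.4797 0.083  0.1059] yang 95.7 q [ 0.02 -0.16  2.05 -0.    1.25 -1.65] F [-0.4 -4.   7.9] T [-0.62  0.05 -0.47] op 0.0106 g 63
 shift [-0.0046  0.0012 -0.0001] turnz 0.015
```

>>> apply_moves:
  moves:
    - [0,0,0.001,0,0,0,0]
    - [0,0,0.0015,0,0,0,0]
    - [0,0,0.0015,0,0,0,0]

```text
t: 9.35
tool_pos: [0.4795, 0.0844, 0.1059]
eef_rot: [[-0.995, -0.099, -0.001], [-0.099, 0.995, -0.003], [0.001, -0.003, -1.0]]
force: [0.4, -4.0, 7.3]
opening: 0.0114
gripper_force: 63.3
```

>>> apply_moves:
  moves:
    - [0,0,0.001,0,0,0,0]
    - [0,0,0.0015,0,0,0,0]
    - [0,0,0.0015,0,0,0,0]

```text
t: 9.6
tool_pos: [0.4795, 0.086, 0.106]
eef_rot: [[-0.995, -0.099, -0.0], [-0.099, 0.995, -0.003], [0.001, -0.003, -1.0]]
force: [0.0, -4.3, 7.4]
opening: 0.0116
gripper_force: 63.2
```

```bash
python3 -c "
from h import *
go(.4925-.0044*1.9,-.1053+.19,.106,95)
p,d=cap('top','t5.png')
c=cv2.resize(p[120:225,205:375],None,fx=4.6,fy=4.6,interpolation=cv2.INTER_CUBIC)
cv2.imwrite('pics/c5.png',c[...,::-1])
"
```

```text
t 9.60 pos [0.4795 0.086  0.106 ] yang 95.7 q [ 0.03 -0.16  2.05 -0.    1.25 -1.64] F [ 0.  -4.3  7.4] T [-0.63 -0.03 -0.47] op 0.0116 g 63
 shift [-0.0045 -0.0017 -0.    ] turnz 0.015
```

View pics/c5.png

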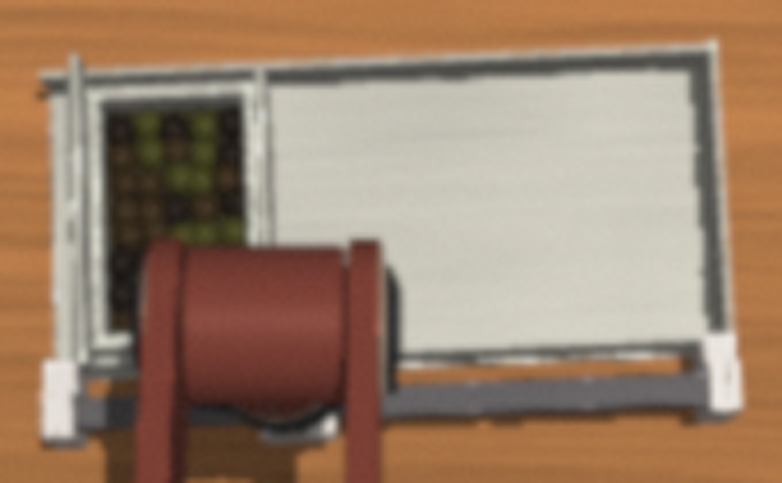

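The pan's left rim is at x≈90 and the plate's inner face at about 83, so only a few mm remain. I'll continue in 1–1.5 mm steps and watch the force.

>>> apply_moves:
  moves:
    - [0,0,0.001,0,0,0,0]
    - [0,0,0.0015,0,0,0,0]
    - [0,0,0.0015,0,0,0,0]

```text
t: 9.9
tool_pos: [0.4794, 0.0874, 0.106]
eef_rot: [[-0.995, -0.099, -0.0], [-0.099, 0.995, -0.003], [0.001, -0.003, -1.0]]
force: [0.7, -4.8, 7.0]
opening: 0.0114
gripper_force: 63.2
```

>>> apply_moves:
  moves:
    - [0,0,0.001,0,0,0,0]
    - [0,0,0.001,0,0,0,0]
    - [0,0,0.001,0,0,0,0]

```text
t: 10.15
tool_pos: [0.4793, 0.0885, 0.106]
eef_rot: [[-0.995, -0.099, -0.0], [-0.099, 0.995, -0.003], [0.0, -0.003, -1.0]]
force: [0.6, -4.2, 6.2]
opening: 0.011
gripper_force: 63.2
```

>>> apply_moves:
  moves:
    - [0,0,0.001,0,0,0,0]
    - [0,0,0.001,0,0,0,0]
    - [0,0,0.001,0,0,0,0]

```text
t: 10.4
tool_pos: [0.4792, 0.0894, 0.106]
eef_rot: [[-0.995, -0.099, -0.0], [-0.099, 0.995, -0.003], [0.0, -0.003, -1.0]]
force: [0.6, -3.7, 6.7]
opening: 0.0111
gripper_force: 63.2
```

>>> apply_moves:
  moves:
    - [0,0,0.001,0,0,0,0]
    - [0,0,0.001,0,0,0,0]
    - [0,0,0.001,0,0,0,0]

```text
t: 10.65
tool_pos: [0.4792, 0.0895, 0.106]
eef_rot: [[-0.995, -0.099, 0.0], [-0.099, 0.995, -0.005], [0.0, -0.005, -1.0]]
force: [1.4, -7.9, 7.2]
opening: 0.0109
gripper_force: 63.2
```

Contact: the arm stopped advancing and the force rose. One more 1 mm step to confirm.

>>> apply_moves:
  moves:
    - [0,0,0.001,0,0,0,0]
    - [0,0,0.001,0,0,0,0]
    - [0,0,0.001,0,0,0,0]

```text
t: 10.9
tool_pos: [0.4792, 0.0896, 0.106]
eef_rot: [[-0.995, -0.099, 0.0], [-0.099, 0.995, -0.007], [0.001, -0.007, -1.0]]
force: [0.6, -11.2, 6.5]
opening: 0.0113
gripper_force: 63.3
```

```bash
python3 -c "
from h import *
go(.4792,.0896,.106,95)"
```

```text
t 10.90 pos [0.4792 0.0896 0.106 ] yang 95.7 q [ 0.04 -0.15  2.05 -0.01  1.25 -1.63] F [  0.6 -11.2   6.5] T [-1.6  -0.16 -0.44] op 0.0113 g 63
 shift [-0. -0. -0.] turnz 0.015
```

Home and snug at about 8–11 N. Now tightening clockwise.

>>> apply_moves:
  moves:
    - [0,0,0,0,0,0,0.1]
    - [0,0,0,0,0,0,0.22]
    - [0,0,0,0,0,0,0.34]
    - [0,0,0,0,0,0,0.46]
    - [0,0,0,0,0,0,0.58]

```text
t: 11.32
tool_pos: [0.4793, 0.0896, 0.1059]
eef_rot: [[-0.936, 0.351, 0.001], [0.351, 0.936, -0.008], [-0.003, -0.007, -1.0]]
force: [3.0, -11.8, 6.9]
opening: 0.0114
gripper_force: 59.6
```

>>> apply_moves:
  moves:
    - [0,0,0,0,0,0,0.12]
    - [0,0,0,0,0,0,0.24]
    - [0,0,0,0,0,0,0.36]
    - [0,0,0,0,0,0,0.48]
    - [0,0,0,0,0,0,0.6]

```text
t: 11.73
tool_pos: [0.4793, 0.0895, 0.106]
eef_rot: [[-0.675, 0.738, 0.001], [0.738, 0.675, -0.008], [-0.006, -0.005, -1.0]]
force: [1.2, -12.0, 5.9]
opening: 0.0111
gripper_force: 59.7
```

```bash
python3 -c "
from h import *
go(.4792,.0896,.106,95)"
```

```text
t 11.73 pos [0.4793 0.0895 0.106 ] yang 42.4 q [ 0.04 -0.15  2.05 -0.01  1.25 -0.7 ] F [  1.2 -12.    5.9] T [-1.68 -0.2   0.13] op 0.0111 g 60
 shift [ 0.0001  0.     -0.    ] turnz -1.168
```

>>> apply_moves:
  moves:
    - [0,0,0,0,0,0,0.14]
    - [0,0,0,0,0,0,0.28]
    - [0,0,0,0,0,0,0.42]
    - [0,0,0,0,0,0,0.56]
    - [0,0,0,0,0,0,0.7]

```text
t: 12.15
tool_pos: [0.4792, 0.0895, 0.1059]
eef_rot: [[-0.189, 0.982, 0.0], [0.982, 0.189, -0.008], [-0.008, -0.001, -1.0]]
force: [1.5, -12.2, 6.7]
opening: 0.0115
gripper_force: 59.7
```

>>> apply_moves:
  moves:
    - [0,0,0,0,0,0,0.14]
    - [0,0,0,0,0,0,0.28]
    - [0,0,0,0,0,0,0.42]
    - [0,0,0,0,0,0,0.56]
    - [0,0,0,0,0,0,0.7]

```text
t: 12.57
tool_pos: [0.4791, 0.0895, 0.106]
eef_rot: [[0.352, 0.936, 0.0], [0.936, -0.352, -0.008], [-0.008, 0.003, -1.0]]
force: [0.2, -12.0, 7.0]
opening: 0.0114
gripper_force: 59.9
```

>>> apply_moves:
  moves:
    - [0,0,0,0,0,0,0.12]
    - [0,0,0,0,0,0,0.24]
    - [0,0,0,0,0,0,0.36]
    - [0,0,0,0,0,0,0.48]
    - [0,0,0,0,0,0,0.6]

```text
t: 12.98
tool_pos: [0.4791, 0.0895, 0.106]
eef_rot: [[0.738, 0.675, -0.0], [0.675, -0.738, -0.008], [-0.005, 0.006, -1.0]]
force: [0.1, -12.1, 8.2]
opening: 0.011
gripper_force: 60.0
```

```bash
python3 -c "
from h import *
go(.4792,.0896,.106,-77)"
```

```text
t 12.98 pos [0.4791 0.0895 0.106 ] yang -47.5 q [ 0.04 -0.15  2.05 -0.01  1.25  0.87] F [  0.1 -12.1   8.2] T [-1.69 -0.02  0.23] op 0.0110 g 60
 shift [ 0.0001  0.     -0.    ] turnz 0.654
```

Now 2.5 rad; continue to the stop, expected at about -77°.

>>> apply_moves:
  moves:
    - [0,0,0,0,0,0,0.12]
    - [0,0,0,0,0,0,0.24]
    - [0,0,0,0,0,0,0.36]
    - [0,0,0,0,0,0,0.48]
    - [0,0,0,0,0,0,0.58]

```text
t: 13.4
tool_pos: [0.479, 0.0896, 0.106]
eef_rot: [[0.959, 0.282, -0.0], [0.282, -0.959, -0.008], [-0.002, 0.007, -1.0]]
force: [0.1, -11.5, 7.4]
opening: 0.011
gripper_force: 60.0
```

```bash
python3 -c "
from h import *
go(.4792,.0896,.106,-77)"
```

```text
t 13.40 pos [0.479  0.0896 0.106 ] yang -73.6 q [ 0.04 -0.15  2.05 -0.01  1.25  1.32] F [  0.1 -11.5   7.4] T [-1.61 -0.01  0.24] op 0.0110 g 60
 shift [ 0.0002  0.     -0.    ] turnz 0.075
```

>>> apply_moves:
  moves:
    - [0,0,0,0,0,0,0.05]
    - [0,0,0,0,0,0,0.1]
    - [0,0,0,0,0,0,0.15]
    - [0,0,0,0,0,0,0.15]

```text
t: 13.73
tool_pos: [0.4791, 0.0896, 0.106]
eef_rot: [[0.985, 0.173, 0.0], [0.173, -0.985, -0.008], [-0.001, 0.008, -1.0]]
force: [0.6, -11.5, 6.2]
opening: 0.0109
gripper_force: 63.4
```

```bash
python3 -c "
from h import *
go(.4792,.0896,.106,-77)"
```

```text
t 13.73 pos [0.4791 0.0896 0.106 ] yang -80.0 q [ 0.04 -0.15  2.05 -0.01  1.25  1.44] F [  0.6 -11.5   6.2] T [-1.55 -0.12  1.16] op 0.0109 g 63
 shift [ 0.0001  0.     -0.    ] turnz -0.068
```

The stop was reached (torque 1.16 N m at -80°, so a clamp of about 3.0). Relieving the push and twist, then releasing and lifting.

>>> apply_moves:
  moves:
    - [0,0,0.001,0,0,0,-0.04]
    - [0,0,0.002,0,0,0,-0.04]
    - [0,0,0.002,0,0,0,-0.04]

```text
t: 13.98
tool_pos: [0.4792, 0.0894, 0.106]
eef_rot: [[0.979, 0.202, -0.001], [0.202, -0.979, -0.003], [-0.001, 0.003, -1.0]]
force: [-0.6, -3.5, 7.2]
opening: 0.0112
gripper_force: 60.2
```

>>> apply_moves:
  moves:
    - [1,0,0,0,0,0,0]
    - [1,0,0,0,0,0,0]
    - [1,0,0,0,0,0,0]
    - [1,0,0,0,0,0,0]
    - [1,0,0,0,0,0,0]

```text
t: 14.4
tool_pos: [0.4787, 0.0904, 0.1046]
eef_rot: [[0.98, 0.201, -0.002], [0.201, -0.98, -0.0], [-0.002, -0.0, -1.0]]
force: [-0.4, 0.4, 0.9]
opening: 0.0712
gripper_force: 0.0
```

>>> apply_moves:
  moves:
    - [1,0,0,-0.02,0,0,0]
    - [1,0,0,-0.05,0,0,0]
    - [1,0,0,-0.09,0,0,0]
    - [1,0,0,-0.13,0,0,0]
    - [1,0,0,-0.13,0,0,0]

```text
t: 14.82
tool_pos: [0.4834, 0.0905, 0.245]
eef_rot: [[0.98, 0.2, 0.015], [0.2, -0.98, 0.001], [0.015, 0.003, -1.0]]
force: [1.9, -0.3, 1.6]
opening: 0.0857
gripper_force: 0.0
```

>>> apply_moves:
  moves:
    - [1,-0.04,0.04,0,0,0,0]
    - [1,-0.07,0.07,0,0,0,0]
    - [1,-0.1,0.1,0,0,0,0]
    - [1,-0.13,0.13,0,0,0,0]
    - [1,-0.13,0.13,0,0,0,0]

```text
t: 15.23
tool_pos: [0.376, -0.0655, 0.2348]
eef_rot: [[0.98, 0.198, -0.001], [0.198, -0.98, -0.001], [-0.001, 0.001, -1.0]]
force: [0.2, 1.0, -0.8]
opening: 0.0856
gripper_force: 0.0
```

```bash
python3 -c "
from h import *
go(.4792,.0896,.106,-77)
p,d=cap('top');P=cloud('top',d)
c=cv2.resize(p[120:225,205:375],None,fx=4.6,fy=4.6,interpolation=cv2.INTER_CUBIC)
cv2.imwrite('pics/c6.png',c[...,::-1])
Q=P[185:225,205:330].reshape(-1,3);Q=Q[(Q[:,2]>.098)&(Q[:,2]<.135)]
print(len(Q),Q.mean(0),cv2.minAreaRect((Q[:,:2]*1000).astype(np.float32)))
"
```

```text
t 15.23 pos [ 0.376  -0.0655  0.2348] yang -78.6 q [-0.37 -0.59  2.15 -0.    1.58  1.  ] F [ 0.2  1.  -0.8] T [ 0.04 -0.01  0.01] op 0.0856 g 0
 shift [ 0.132  -0.1317  0.1286] turnz -0.035
72 [0.47671253 0.08768635 0.12362707] ((477.2315368652344, 87.9431381225586), (42.18761444091797, 11.791069030761719), 12.130378723144531)
```

View pics/c6.png

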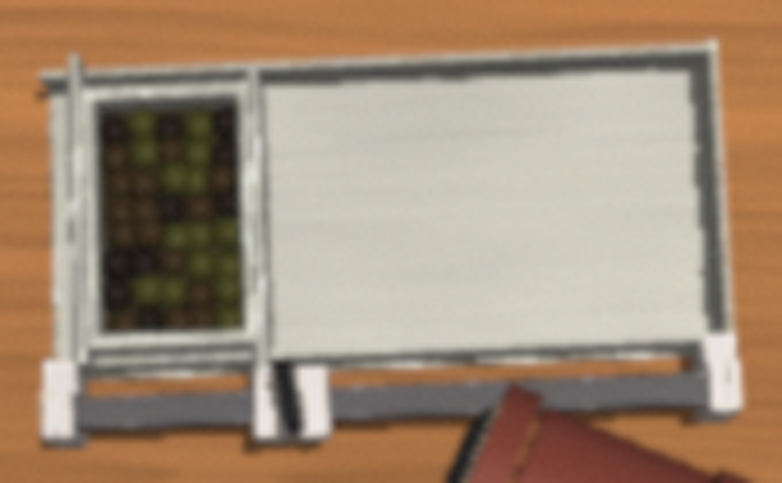

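The pan is square against the end plate (left rim at about x≈83), the blade is snug against it, and the wing is at 12°, which is fully tight. Handing in.

```bash
python3 -c "
from cell import env
print(env.finish_job())"
```

```text
the job is handed in; nothing more can be done
None
```

I handed the job in at about 15 s: the pan is home against the end plate, the divider is snug against it, and the knob is tight at its stop; the hand-in gave no verdict. The wrist had range for the full turn, so I held one grip throughout and never let go to retake the knob.

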